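Put the shoe-care things back on their own rests

TASK

On the hallway turntable the large polish tin, the glass bowl and the round brush have been put back on one another's rests. Put each right: the large tin in the round steel saucer, the bowl on the square cork coaster and the brush on the slatted wooden rest, each in the middle and standing flat, and stack the small polish tin flat in the middle of the large tin's lid. A bare spot on the turntable or the bench can serve on the way; keep the bowl upright, leave the rests where they are, and do not disturb the bottle opener or the clog.

Things in the scene. Friction and masses are not known exactly. Their poses are not given: they have to be found in the camera images.
- tin: large polish tin, a plain closed metal tin lying flat: disc 66 mm across and 24 mm high, 0.11 kg, straight side, flat lid. Origin at the centre of its underside, z up through the lid. At the start it stands on the cork coaster.
- small_tin: small polish tin, the same shape as the large one but 48 mm across and 20 mm high, 0.05 kg. Origin at the centre of its underside, z up. At the start it stands on the bench top, to the left or right of the turntable.
- bowl: small clear glass bowl, open at the top: 66 mm across over the outside, 40 mm high, wall 4 mm; the side is upright from 20 mm height up to the rim and tapers below that to a foot 46 mm across; 0.13 kg. Origin at the centre of its underside, z up. At the start it stands on the slatted wooden rest.
- brush: round shoe brush standing on its dark bristles: bristles 54 to 60 mm across up to 21 mm height, a wooden back 62 mm across from 21 to 32 mm, a narrow neck, and on top a round wooden knob 32 mm across whose upright side runs from 52 to 64 mm height; total height 68 mm, 0.09 kg. Origin at the centre of the bristle underside, z up through the knob. At the start it stands in the steel saucer.
- saucer: round steel saucer lying loose on the turntable, home of the large tin: 98 mm across the rim, flat inner floor 86 mm across and 3 mm above its underside, rim top 7 mm above its underside; 0.14 kg. Origin at the centre of its underside, z up.
- coaster: square cork coaster lying loose on the turntable, home of the glass bowl: 86 x 86 mm, 8 mm thick, flat; 0.06 kg. Origin at the centre of its underside, z up, x and y along its edges.
- rack: slatted wooden rest lying loose on the turntable, home of the brush: 92 x 84 mm, five slats along its x, top of the slats 12 mm above its underside, flat; 0.06 kg. Origin at the centre of its underside, z up.
- turntable: lazy Susan, a round grey slate disc 330 mm across on a low foot, its flat top 30 mm above the bench top. It turns about its upright axis when pushed sideways with about 1 N at the edge, and otherwise stays. Origin on that axis, 15 mm below the top face. The three rests lie about 97 mm from its axis at three of four places a quarter turn apart; the fourth place is bare slate and so is the middle.
- opener: bystander: steel bottle opener lying flat on the bench top beside the turntable, on the side where the small tin is not: bar with a ring end, 127 mm long, 46 mm wide at the ring, 8 mm thick. Origin on its underside, 72 mm from the plain end; the ring's centre lies 52 mm from it along its x.
- clog: bystander: black plastic clog standing on the bench top at the left (+y), 270 mm long, about 100 mm wide and 95 mm high, toe towards its x. Origin at the middle of the sole's underside.
Not all that is in view belongs to the job. Leave any orange look-alike of the bowl alone.

How it is judged:
By the outcome, as a careful person would: the job done as asked, in the order asked, and still so for the second after the job is handed in, with the robot touching nothing.
It also fails if it takes over 128 s, if anything falls off the work surface, if the arm or the gripper's body presses on something with over 40 N, if the wrist force passes 120 N, or if a joint passes its speed limit or range.

ROBOT

A 6-joint arm with a two-finger parallel gripper is mounted at the origin on the work surface. World frame = base frame: x ahead of the robot, y to its left, z up, the work surface at z = 0. Lengths are in m, angles in rad, forces in N, time in s.
With the tool pointing down it reaches from about 0.275 to 0.875 m from the base axis. Payload 12.5 kg.
Tool frame: the origin (TCP) lies on the centre line of the jaws, within the pads' length; the fingertips stand r.finger_overhang ahead of it and the grasp point (between the pads) lies 3 mm ahead of it (r.finger_overhang is the distance from the TCP to the fingertips, in m); z points along the fingers, y is the line along which they close (so a half turn about z gives the same grasp; the last joint's range is limited). The gripper opens to 85 mm and grips with 20 to 120 N. Pads are 22 mm wide; open, the fingers measure 114 mm over their backs; the gripper's body (76 mm by 85 mm) begins 54 mm behind the grasp point. The pads swing forward as they close: fully open they stand 13 mm farther back than shut.
Start: joints at [1.103, 0.351, 1.652, -0, 1.139, -0.085], TCP at [0.205, 0.51, 0.222] pointing down, gripper open.
Joint ranges: [-2.75, 2.75], [-0.79, 2.1], [0.01, 2.65], [-1.57, 4.71], [0.07, 3.14], [-2.87, 2.87]. Speed limits (rad/s): [2.22, 2.22, 2.79, 3.14, 3.14, 3.14].

INTERFACE

Orientations are given as a unit quaternion [x, y, z, w].
In Python, from cell import r, optics gives the robot as it stands. The module is installed in compiled form; this text tells all that it offers. Calls block until the motion is done:
- r.move_to(position, orientation): joint-space move of the TCP to a pose.
- r.move_linear(position, rot=None, vel=0.15): straight line of the TCP; rot=None keeps the orientation; vel is the mean speed in m/s.
- r.set_joints(angles): joint-space move.
- r.set_gripper(opening, squeeze=None): opening from 0.0 (shut) to 1.0 (fully open); squeeze is the grip in N (None keeps the last); returns when the fingers have stopped.
- r.sleep(seconds).
- r.inverse_kinematics(position, orientation): joint angles nearest the present ones, or None.
- optics.get_image(name): name is "scene" or "top"; returns a dict with "pixels" (480x640x3 uint8, red, green, blue), "depth" (480x640 float32, m along the optical axis (not along the pixel's ray), 0 where there is no reading), "fx", "fy", "cx", "cy" (pixels), "D" ([k1, k2, p1, p2, k3] as OpenCV has them; the pictures are not rectified), "camera_from_world" (4x4, takes a point from world to camera coordinates). Camera axes: x right, y down, z forward; pixel columns grow to the right and rows downward; lengths in m; the calibration is good to about 2 mm. A picture is of the moment at which its call begins.
A pose or a line that the arm cannot do raises r.PlanningError and nothing moves.
- r.hand_in(): hands the job in; it is judged then, once.
Readings, each from a call of its own:
- r.current_t(): time.
- r.current_q(): joint angles.
- r.current_qvel(): joint speeds.
- r.current_effort(): joint torques, N m.
- r.current_tool_pos(): TCP position.
- r.current_ee_rot(): TCP orientation.
- r.current_contact_force(): force on the tool from outside, world axes, zero at the start.
- r.current_torque(): the same for the moment, N m.
- r.current_opening(): opening from 0.0 (shut) to 1.0 (fully open).
- r.current_finger_force(): force on a finger pad.
Only numpy, scipy, OpenCV 4.12 (cv2) and the standard library are available. Lean on these libraries where they do the work, as an engineer would, in place of code of your own. Each camera call takes 0.05 s, during which the arm holds its last target. There are 200 camera calls.

## Working session

There is one attempt and no reset: what is moved stays moved. The work goes in short steps, each a Python script; the robot and the scene stay as the last script left them, time stands still between calls to the robot, and variables do not carry over. Pictures are saved under pics/ and viewed, at most 14 in all, crops included, and the job is handed in when it is done.

```bash
mkdir -p pics; ls; python3 - <<'E'
from cell import r, optics
import cv2, numpy as np
for n in("scene","top"):
    d=optics.get_image(n); cv2.imwrite(f"pics/{n}0.png",d["pixels"][:,:,::-1]); np.savez(f"{n}0.npz",**d)
    print(n,d["fx"],d["fy"],d["cx"],d["cy"],d["D"],np.round(d["camera_from_world"],4).tolist())
print(r.finger_overhang,r.current_t(),r.current_ee_rot())
E
```

```text
pics
scene 496.7277730534645 496.7277730534645 322.94654213742757 240.02515157725273 [-0.07606126  0.          0.          0.          0.        ] [[-0.0991, 0.995, -0.0157, -0.0678], [0.5953, 0.0466, -0.8022, -0.2526], [-0.7974, -0.0888, -0.5969, 1.4184], [0.0, 0.0, 0.0, 1.0]]
top 497.1934676896711 497.1934676896711 316.8015910152569 233.52023703186134 [-0.04810889  0.          0.          0.          0.        ] [[-0.0281, -0.9996, 0.0067, 0.118], [-0.9969, 0.0276, -0.0736, 0.4594], [0.0734, -0.0087, -0.9973, 1.05], [0.0, 0.0, 0.0, 1.0]]
0.022 0.1 [ 1.90237758e-01  9.81737922e-01 -4.79079199e-04 -1.33602602e-04]
```

View pics/scene0.png

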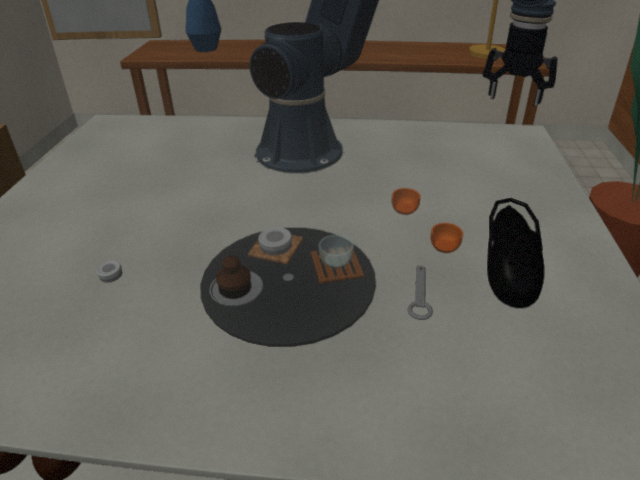

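View pics/top0.png

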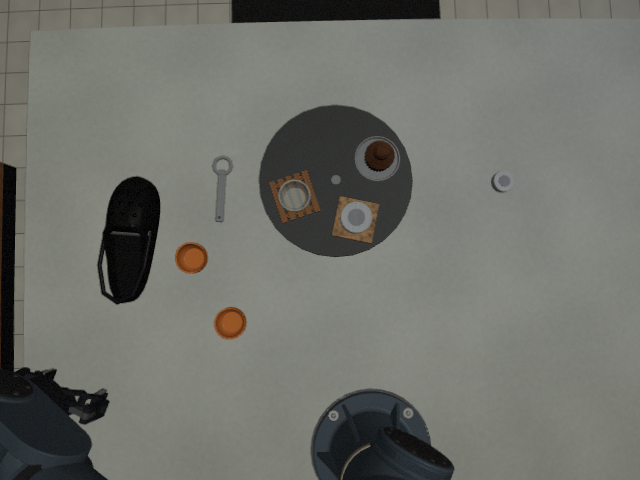

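The top view shows the turntable at about (336,180). The saucer with the brush is at (377,157), the coaster with the tin at (356,217) and the rack with the bowl at (294,195). The bare spot is near (315,143), the small tin at (503,181) and the opener at (221,190). Next I measure these positions.

```bash
cat > h.py <<'E'
import cv2, numpy as np
def cam(d): return np.array([[d["fx"],0,d["cx"]],[0,d["fy"],d["cy"]],[0,0,1.]]),np.array(d["D"],float)
def rays(d,px):
    K,D=cam(d); u=cv2.undistortPoints(np.asarray(px,float).reshape(-1,1,2),K,D).reshape(-1,2)
    T=np.array(d["camera_from_world"]); R=T[:3,:3]; return -R.T@T[:3,3],np.c_[u,np.ones(len(u))]@R
def onplane(d,px,z):
    C,v=rays(d,px); return (C+v*((z-C[2])/v[:,2])[:,None])[:,:2]
def cloud(d):
    h,w=d["depth"].shape; g=np.stack(np.meshgrid(np.arange(w),np.arange(h)),-1).reshape(-1,2)
    C,v=rays(d,g); P=C+v*d["depth"].reshape(-1,1); P[d["depth"].ravel()==0]=np.nan; return P.reshape(h,w,3)
def blobs(m,amin=30):
    cs,_=cv2.findContours(m.astype(np.uint8),cv2.RETR_EXTERNAL,cv2.CHAIN_APPROX_NONE)
    return [c.reshape(-1,2) for c in cs if cv2.contourArea(c)>amin]
def circ(xy):
    A=np.c_[2*xy,np.ones(len(xy))]; s=np.linalg.lstsq(A,(xy**2).sum(1),rcond=None)[0]
    return s[0],s[1],np.sqrt(s[2]+s[0]**2+s[1]**2)
E
python3 - <<'E'
from h import *
t=dict(np.load("top0.npz")); s=dict(np.load("scene0.npz"))
f=lambda a:np.round(np.array(a)*1000,1).tolist()
for n,d in(("top",t),("scene",s)):
    P=cloud(d); print(n)
    gray=d["pixels"].mean(2)
    reg=(P[...,0]>.25)&(P[...,0]<.8)&(P[...,1]>-.45)&(P[...,1]<.30)
    m=reg&(gray<75)&(P[...,2]>.018)
    for c in blobs(m,3000): print("table",f(circ(onplane(d,cv2.convexHull(c).reshape(-1,2),.03))))
    for lo,hi in((.012,.026),(.05,.058),(.058,.066),(.070,.088),(.086,.11)):
        for c in blobs(reg&(P[...,2]>lo)&(P[...,2]<hi),12):
            k=np.zeros(gray.shape,np.uint8); cv2.drawContours(k,[c],-1,1,-1); q=P[(k>0)&(P[...,2]>lo)&(P[...,2]<hi)]
            print(lo,hi,"px",c.mean(0).round(),len(q),"med",f(np.median(q,0)),"min",f(q.min(0)),"max",f(q.max(0)))
c=cv2.resize(t["pixels"][90:270,245:425,::-1],None,fx=3.3,fy=3.3,interpolation=cv2.INTER_CUBIC); 
cv2.imwrite("pics/topcrop.png",np.clip(c*1.6,0,255))
E
```

```text
top
table [575.9, 62.2, 163.6]
0.012 0.026 px [235. 334.] 31 med [252.5, 288.2, 16.9] min [250.2, 271.6, 12.3] max [263.7, 299.9, 24.8]
0.012 0.026 px [503. 181.] 384 med [565.9, -303.5, 20.2] min [543.9, -329.1, 12.3] max [590.4, -280.5, 25.8]
0.05 0.058 px [294. 197.] 161 med [542.9, 151.4, 53.3] min [511.6, 123.5, 50.0] max [566.0, 177.5, 58.0]
0.058 0.066 px [356. 217.] 755 med [490.8, 24.5, 62.6] min [459.9, -7.5, 58.1] max [524.7, 57.0, 66.0]
0.07 0.088 px [294. 195.] 232 med [539.3, 150.9, 81.9] min [503.9, 119.0, 70.0] max [570.1, 182.3, 87.3]
0.07 0.088 px [378. 156.] 228 med [610.5, -20.1, 73.0] min [592.4, -54.6, 70.0] max [644.9, -0.4, 87.9]
0.086 0.11 px [381. 151.] 210 med [618.1, -27.5, 100.9] min [604.4, -44.5, 86.8] max [635.5, -13.0, 106.0]
scene
table [581.6, 60.3, 164.7]
0.012 0.026 px [291. 342.] 157 med [736.5, 88.0, 24.2] min [705.3, 13.3, 18.9] max [742.7, 162.4, 26.0]
0.012 0.026 px [108. 269.] 345 med [572.7, -305.5, 19.8] min [545.6, -330.7, 12.0] max [595.5, -283.2, 23.7]
0.012 0.026 px [400. 208.] 89 med [309.7, 278.7, 20.2] min [282.7, 256.0, 12.2] max [
[... 690 characters left out ...]
, 62.3] min [543.5, 116.4, 58.1] max [572.3, 178.2, 65.8]
0.058 0.066 px [336. 246.] 106 med [513.0, 143.5, 61.7] min [506.9, 119.6, 58.0] max [526.9, 171.2, 65.8]
0.058 0.066 px [275. 237.] 515 med [496.2, 21.8, 61.0] min [461.6, -10.1, 58.2] max [528.2, 53.6, 64.2]
0.07 0.088 px [234. 275.] 302 med [630.3, -25.1, 73.6] min [598.1, -54.9, 70.0] max [647.8, -5.3, 88.0]
0.07 0.088 px [335. 248.] 432 med [546.5, 146.5, 78.0] min [506.1, 113.8, 70.0] max [573.8, 178.0, 84.2]
0.086 0.11 px [231. 264.] 255 med [627.8, -28.5, 99.5] min [607.4, -45.9, 86.0] max [637.1, -14.9, 103.5][ WARN:0@0.269] global loadsave.cpp:1063 imwrite_ Unsupported depth image for selected encoder is fallbacked to CV_8U.
```

View pics/topcrop.png

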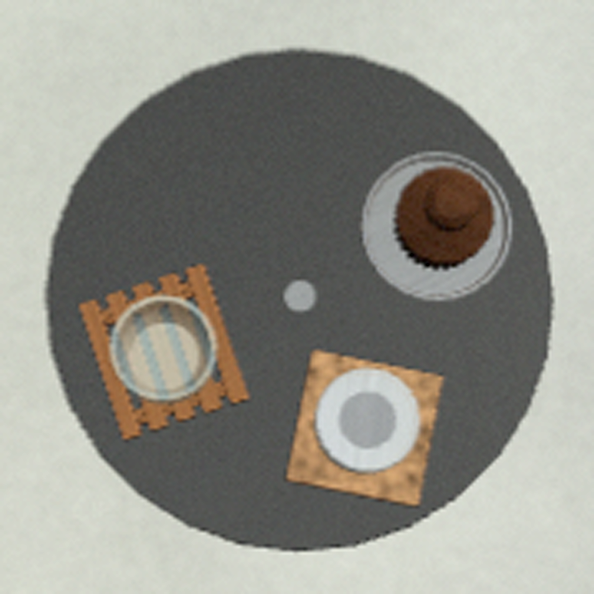

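The crop shows the bowl on the rack at the lower left, the tin on the coaster at the lower middle, and the brush in the saucer at the upper right, off-centre. The bare place is at the top, about crop pixel (235,160). The two cameras disagree by about 5 mm, so I'll average them for now and calibrate from a double pinch of the brush. First comes a finger-height touch on the bench, then the brush goes to the bare spot.

```bash
cat >> h.py <<'E'
from cell import r, optics
from scipy.spatial.transform import Rotation as Ro
def quat(phi):
    y=np.array([np.cos(phi),np.sin(phi),0]); z=np.array([0,0,-1.]); return Ro.from_matrix(np.c_[np.cross(y,z),y,z]).as_quat()
def best(p,phi):
    c=[]
    for k in(-1,0,1):
        q=quat(phi+k*np.pi); j=r.inverse_kinematics(list(p),q.tolist())
        if j is not None: c.append((abs(j[5]-r.current_q()[5])+(10 if abs(j[5])>2.7 else 0),k,q.tolist()))
    return min(c)[2]
def over(x,y,z,phi): q=best((x,y,z),phi); r.move_to([x,y,z],q); return q
def lin(x,y,z,v=.15): r.move_linear([x,y,z],vel=v)
def snap(tag):
    o={}
    for n in("top","scene"):
        d=optics.get_image(n); np.savez(f"{n}_{tag}.npz",**d); cv2.imwrite(f"pics/{n}_{tag}.png",d["pixels"][:,:,::-1]); o[n]=d
    return o
E
cat > a.py <<'E'
from h import *
over(.37,.06,.12,np.pi/2)
for o in(.78,.38):
    r.set_gripper(o,20); lin(.37,.06,.042)
    F0=np.array(r.current_contact_force()); z=.042
    while z>.008:
        z-=.0015; lin(.37,.06,z,.03)
        if abs(r.current_contact_force()[2]-F0[2])>2: break
    print("touch",o,r.current_opening(),r.current_tool_pos()[2],np.round(r.current_contact_force(),1),"t",r.current_t()); lin(.37,.06,.06)
E
python3 a.py
```

```text
touch 0.78 0.7821954607206449 0.007414910965490518 [-0.5 -0.3 -0.3] t 8.6333
touch 0.38 0.3765804912111346 0.00741209147966158 [-0.  -0.2  1. ] t 15.575
```

Neither opening showed a contact down to TCP z = 7.4 mm, which doesn't fit the stated 22 mm overhang. I'll look before trusting it.

```bash
python3 - <<'E'
from h import *
o=snap("g")
print(r.current_tool_pos(),r.current_ee_rot(),r.finger_overhang,np.round(r.current_contact_force(),2),r.current_t())
d=o["scene"]; K,D=cam(d); T=np.array(d["camera_from_world"])
p=np.array(r.current_tool_pos())
for dz in(0,-.022,-.06):
    q=cv2.projectPoints((p+[0,0,dz]).reshape(1,3),cv2.Rodrigues(T[:3,:3])[0],T[:3,3],K,D)[0].ravel(); print(dz,q)
u,v=int(q[0]),int(q[1]); c=d["pixels"][v-130:v+50,u-110:u+110,::-1]; print("origin",u-110,v-130)
cv2.imwrite("pics/gcrop.png",np.clip(cv2.resize(c,None,fx=3,fy=3,interpolation=cv2.INTER_CUBIC)*1.5,0,255).astype(np.uint8))
E
```

```text
[0.36948875 0.05997566 0.05921263] [-2.13036769e-06  9.99999784e-01 -2.78790589e-05 -6.56889614e-04] 0.022 [-0.37 -0.57  0.16] 16.175
0 [302.02480439 204.55611186]
-0.022 [302.42851479 212.96915012]
-0.06 [303.10576061 227.0432028 ]
origin 193 97
```

View pics/gcrop.png

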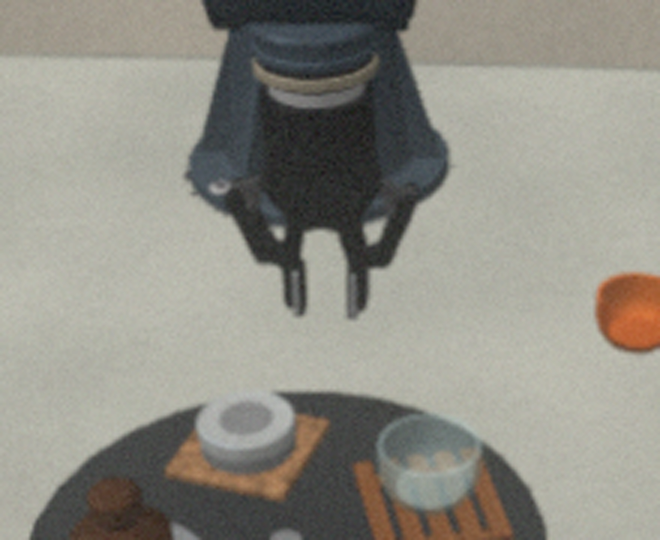

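The crop shows the fingertips at about image (301,202). The TCP projects to row 204.6, and a 22 mm overhang would put the tips at row 213. The tips really are far less ahead than stated, so I'll continue the touch from z = 8 mm.

```bash
python3 - <<'E'
from h import *
for o in(.78,.38):
    r.set_gripper(o,20); lin(.37,.06,.009,.25)
    F0=np.array(r.current_contact_force()); z=.009
    while z>-.03:
        z-=.002; lin(.37,.06,z,.05)
        if abs(r.current_contact_force()[2]-F0[2])>2.5: break
    print("touch",o,z,r.current_tool_pos()[2],F0.round(1),np.round(r.current_contact_force(),1),"t",r.current_t()); lin(.37,.06,.04,.25)
E
```

```text
touch 0.78 -0.017 -0.01590932454912048 [-0.1 -0.1  0.7] [-6.4 -0.3 36.2] t 20.2
touch 0.38 -0.011000000000000001 -0.00981203068418712 [ 0.6  0.8 -0.3] [-6.4 -1.2 40.3] t 23.775
```

At reported TCP z = −15.5 mm (opening 0.78) and −9.5 mm (opening 0.38) the tips touch the bench. The working height rule is tip z = TCP z + 3.8 + 15·opening (mm). Now the brush goes to the bare spot, with a double pinch to calibrate.

```bash
cat >> h.py <<'E'
def off(o): return .0038+.015*o+.0005*0
def go(x,y,tip,o,v=.25): lin(x,y,tip-off(o)+.0005,v)
E
python3 - <<'E'
from h import *
C=np.array([.5787,.0613]); b=np.array([.621,-.0296]); s=C+.097*np.array([.894,.447])
ang=lambda p:np.arctan2(*(p-C)[::-1])
r.set_gripper(.7,20); over(*b,.17,ang(b)); go(*b,.072,.376); r.set_gripper(0.,25)
print("grip",r.current_opening(),r.current_finger_force(),r.current_tool_pos())
go(*b,.125,.376); over(*s,.12,ang(s)); go(*s,.0692,.376,.15)
print("place",r.current_contact_force(),r.current_t()); r.set_gripper(.65)
p=r.current_tool_pos(); r.move_to(list(p),best(p,ang(s)+np.pi/2)); r.set_gripper(0.,20); print("pinch2",r.current_opening(),r.current_tool_pos()); r.set_gripper(.65)
go(*s,.13,.376); over(.36,-.2,.25,0); o=snap("b"); print(r.current_t())
E
```

```text
grip 0.3572362985068376 24.545822663640138 [ 0.62206758 -0.02980995  0.06478528]
place [-3.0069826  -3.80065007  6.72164819] 29.0333
pinch2 0.3594589956442921 [0.66574447 0.10469343 0.06075618]
33.6333
```

View pics/top_b.png

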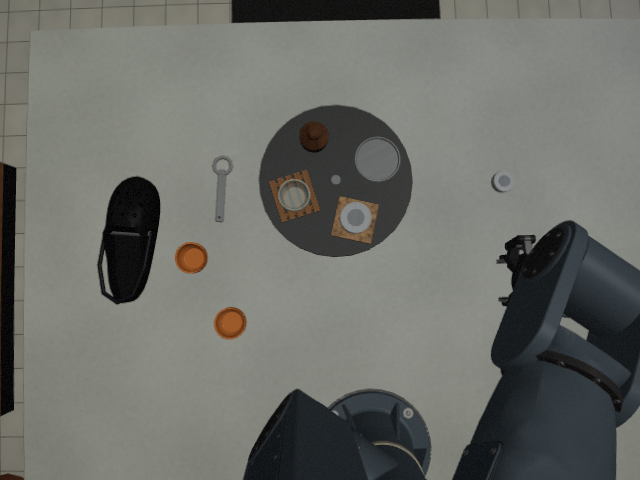

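The brush stands upright on the bare place at (314,136). The saucer is empty at (377,159), and the coaster and rack look unmoved. Next I measure everything, using the pinched brush to correct the camera offsets.

```bash
cat >> h.py <<'E'
def mask_px(d,P,kind):
    hsv=cv2.cvtColor(d["pixels"],cv2.COLOR_RGB2HSV).astype(int); H,S,V=hsv[...,0],hsv[...,1],hsv[...,2]; X,Y,Z=P[...,0],P[...,1],P[...,2]
    tab=np.hypot(X-.579,Y-.061)<.158
    return {"sauc":tab&(V>85)&(S<70)&(Z<.050)&(Z>.02),"orange":tab&(S>70)&(V>70)&(H<25)&(Z<.055),"tall":tab&(Z>.084)}[kind]
def measure(d,show=True):
    P=cloud(d); out=[]
    for kind,z in(("sauc",.0365),("orange",.038),("tall",.094)):
        m=mask_px(d,P,kind).astype(np.uint8); m=cv2.morphologyEx(m,cv2.MORPH_CLOSE,np.ones((5,5))) if kind=="orange" else m
        for c in blobs(m,80):
            h=onplane(d,cv2.convexHull(c).reshape(-1,2),z); (cx,cy),(w,l),a=cv2.minAreaRect((h*1000).astype(np.float32))
            out.append((kind,c.mean(0).round().tolist(),"rect",np.round([cx,cy,w,l,a],1).tolist(),"circ",(np.array(circ(h))*1000).round(1).tolist()))
    for o in out: print(*o)
E
python3 - <<'E'
from h import *
for n in("top","scene"):
    d=dict(np.load(n+"_b.npz")); print(n); measure(d); P=cloud(d)
    near=lambda x,y,R:np.hypot(P[...,0]-x,P[...,1]-y)<R
    hsv=cv2.cvtColor(d["pixels"],cv2.COLOR_RGB2HSV).astype(int)
    for nm,m,z in(("tin",near(.494,.0235,.05)&(P[...,2]>.056),.062),("tinS",near(.494,.0235,.05)&(hsv[...,1]<50)&(hsv[...,2]>90),.062),("bowl",near(.542,.149,.05)&(P[...,2]>.070),.082),("small",near(.568,-.305,.05)&(P[...,2]>.012),.020)):
        for c in blobs(m,60): h=onplane(d,cv2.convexHull(c).reshape(-1,2),z); print(nm,c.mean(0).round(),(np.array(circ(h))*1000).round(1),((h.min(0)+h.max(0))*500).round(1),(np.ptp(h,axis=0)*1000).round(1))
E
```

```text
top
sauc [293.0, 197.0] rect [541.0, 153.4, 46.6, 44.9, 88.5] circ [540.2, 152.2, 23.5]
sauc [381.0, 159.0] rect [616.0, -27.7, 94.4, 88.9, 88.5] circ [616.4, -27.4, 47.4]
orange [355.0, 220.0] rect [488.7, 24.7, 86.6, 85.8, 76.2] circ [487.5, 24.9, 56.2]
orange [294.0, 195.0] rect [543.3, 151.1, 92.4, 85.4, 16.3] circ [543.1, 151.0, 56.1]
tall [313.0, 131.0] rect [664.0, 107.6, 28.3, 31.0, 88.5] circ [664.3, 107.4, 16.4]
tin [355. 217.] [490.7  25.9  32.7] [490.2  25.8] [64.5 62.6]
tinS [356. 217.] [490.8  25.   32.4] [490.2  24.9] [64.4 64.2]
bowl [293. 195.] [537.8 150.6  33. ] [537.3 150.6] [65.8 63.1]
small [503. 181.] [ 566.6 -303.5   24.3] [ 566.8 -303.5] [46.5 49.4]
scene
sauc [238.0, 288.0] rect [615.8, -29.2, 89.0, 86.1, 10.5] circ [617.2, -29.1, 44.7]
orange [336.0, 267.0] rect [539.1, 148.4, 92.7, 84.9, 16.3] circ [539.7, 147.0, 55.7]
orange [277.0, 251.0] rect [491.7, 22.0, 85.6, 92.0, 75.5] circ [496.5, 25.8, 53.9]
tall [304.0, 287.0] rect [672.3, 104.3, 39.7, 31.5, 6.6] circ [671.0, 103.9, 19.0]
tin [275. 238.] [497.1  23.3  33.9] [496.6  23.8] [70.2 63.9]
tinS [274. 238.] [496.1  21.2  33.2] [497.   23.3] [70.9 62.9]
bowl [336. 248.] [547.5 147.7  36.6] [548.2 147.2] [77.  65.5]
small [109. 269.] [ 572.7 -304.7   26.5] [ 573.2 -304.5] [53.2 51.9]
```

Against the pinch (665.7,104.7), the top camera reads the brush at (664.3,107.4), so its correction is about (+1.4,−2.6) mm. Now the tin goes into the saucer, after a cleaner saucer fit.

```bash
cat >> h.py <<'E'
COR=np.array([.0014,-.0026])
C=np.array([.5773,.0597]); ang=lambda p:np.arctan2(*(np.array(p)-C)[::-1])
def saucer(d):
    g=cv2.GaussianBlur(cv2.cvtColor(d["pixels"],cv2.COLOR_RGB2GRAY),(3,3),0); x0,y0=345,128; c=g[y0:190,x0:407]
    yy,xx=np.mgrid[:c.shape[0],:c.shape[1]]; c=np.where(np.hypot(xx-32,yy-31)<29,c,60).astype(np.uint8)
    t,m=cv2.threshold(c,0,255,cv2.THRESH_OTSU); b=max(blobs(m,200),key=len)+[x0,y0]
    s=circ(onplane(d,cv2.convexHull(b).reshape(-1,2),.0365)); return np.array(s[:2])+COR,s[2],t
E
cat > b.py <<'E'
from h import *
s,R,t=saucer(dict(np.load("top_b.npz"))); print("saucer",s,R,t)
assert .047<R<.051
a=np.array([.4921,.0225]); r.set_gripper(.95,30); over(*a,.12,ang(a)); go(*a,.047,.776); r.set_gripper(0.,30)
print("grip",r.current_opening(),r.current_finger_force(),r.current_tool_pos())
go(*a,.10,.776); over(*s,.095,ang(s)); go(*s,.045,.776,.25); go(*s,.0428,.776,.05)
print("place",np.round(r.current_contact_force(),1),r.current_tool_pos(),r.current_t()); r.set_gripper(.92)
go(*s,.12,.776); over(.36,-.2,.25,0); o=snap("c"); measure(o["top"]); print(r.current_t())
cv2.imwrite("pics/c.png",np.clip(cv2.resize(o["top"]["pixels"][90:270,245:425,::-1],None,fx=3.3,fy=3.3,interpolation=cv2.INTER_CUBIC)*1.6,0,255).astype(np.uint8))
E
python3 b.py
```

```text
saucer [ 0.61723997 -0.02973233] 0.04685027042498937 81.0Traceback (most recent call last):
  File "b.py", line 3, in <module>
    assert .047<R<.051
           ^^^^^^^^^^^
AssertionError
```

The radius is slightly low at 46.9 mm because of the shaded rim, but the centre agrees with the other fits to 1 mm. Going ahead.

```bash
sed -i 's/.047<R/.045<R/' b.py; python3 b.py
```

```text
saucer [ 0.61723997 -0.02973233] 0.04685027042498937 81.0
grip 0.7605249767072085 31.598594784736633 [0.49330482 0.02219771 0.03409132]
place [ 0.5  0.  -1.5] [ 0.61747782 -0.02965791  0.02859603] 38.2583
sauc [294.0, 197.0] rect [539.9, 151.1, 45.2, 45.2, 9.8] circ [540.2, 151.6, 23.3]
sauc [382.0, 154.0] rect [618.2, -27.8, 94.4, 93.3, 88.5] circ [617.5, -28.2, 48.1]
orange [355.0, 220.0] rect [488.6, 24.9, 86.8, 85.6, 75.9] circ [489.1, 24.0, 55.1]
orange [294.0, 195.0] rect [543.4, 151.2, 92.2, 85.4, 16.1] circ [543.1, 151.5, 55.9]
tall [313.0, 131.0] rect [664.0, 106.6, 30.4, 31.0, 88.5] circ [664.3, 107.1, 16.4]
40.45
```

View pics/c.png

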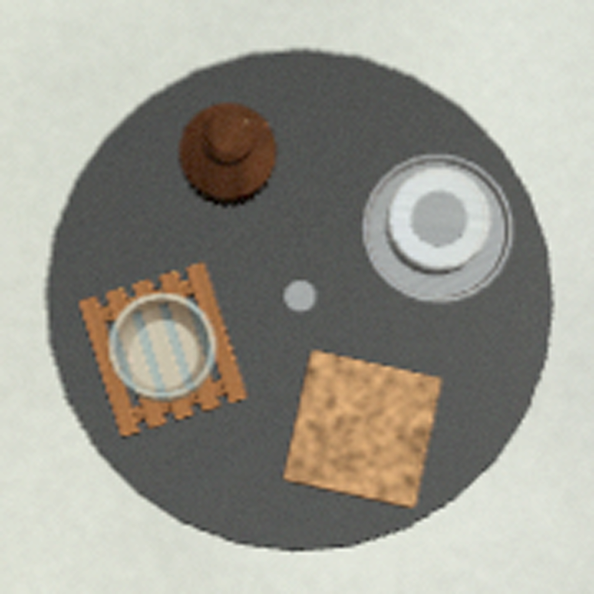

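The tin is in the saucer, with its lid at crop (439,217) and the saucer at (437,228), which is mostly parallax. The coaster is free at crop (363,428). Now the bowl goes to the coaster, then the brush to the rack after re-measuring.

```bash
cat > c.py <<'E'
from h import *
b=np.array([.539,.148]); k=np.array([.490,.0223]); r.set_gripper(.98,30); over(*b,.14,ang(b)); go(*b,.056,.776); r.set_gripper(0.,30)
print("grip",r.current_opening(),r.current_finger_force(),r.current_tool_pos())
go(*b,.11,.776,.2); over(*k,.10,ang(k)); go(*k,.056,.776,.2); go(*k,.0528,.776,.05)
print("place",np.round(r.current_contact_force(),1),r.current_tool_pos(),r.current_t()); r.set_gripper(.93)
go(*k,.14,.776); over(.36,-.2,.25,0); o=snap("d"); measure(o["top"]); print(r.current_t())
d=o["top"]; P=cloud(d); near=lambda x,y,R:np.hypot(P[...,0]-x,P[...,1]-y)<R
hsv=cv2.cvtColor(d["pixels"],cv2.COLOR_RGB2HSV).astype(int)
for nm,m,z in(("tin",near(.617,-.03,.05)&(P[...,2]>.050),.057),("bowl",near(.49,.022,.05)&(P[...,2]>.066),.078),("small",near(.568,-.305,.05)&(P[...,2]>.012),.020)):
    for c in blobs(m,60): h=onplane(d,cv2.convexHull(c).reshape(-1,2),z); q=np.array(circ(h)); q[:2]+=COR; print(nm,(q*1000).round(1))
cv2.imwrite("pics/d.png",np.clip(cv2.resize(o["top"]["pixels"][90:270,245:425,::-1],None,fx=3.3,fy=3.3,interpolation=cv2.INTER_CUBIC)*1.6,0,255).astype(np.uint8))
E
python3 c.py
```

```text
grip 0.7541488361896193 33.20794062979985 [0.54052208 0.14812892 0.04327581]
place [ 0.3  0.2 -0.9] [0.49008631 0.02236968 0.03809916] 45.3667
sauc [354.0, 218.0] rect [491.1, 24.6, 50.0, 53.3, 61.8] circ [491.2, 25.2, 26.2]
sauc [379.0, 159.0] rect [614.9, -27.6, 94.2, 91.1, 87.6] circ [615.6, -27.5, 47.0]
orange [354.0, 220.0] rect [488.5, 25.5, 86.7, 85.6, 75.8] circ [487.4, 25.9, 55.5]
orange [294.0, 195.0] rect [543.9, 151.4, 92.1, 85.3, 15.9] circ [545.1, 151.3, 56.1]
tall [314.0, 131.0] rect [665.0, 106.6, 30.4, 33.1, 88.5] circ [664.5, 106.6, 16.4]
47.375
tin [619.5 -28.4  33.1]
bowl [490.   24.5  32.8]
small [ 567.8 -306.1   24.4]
```

View pics/d.png

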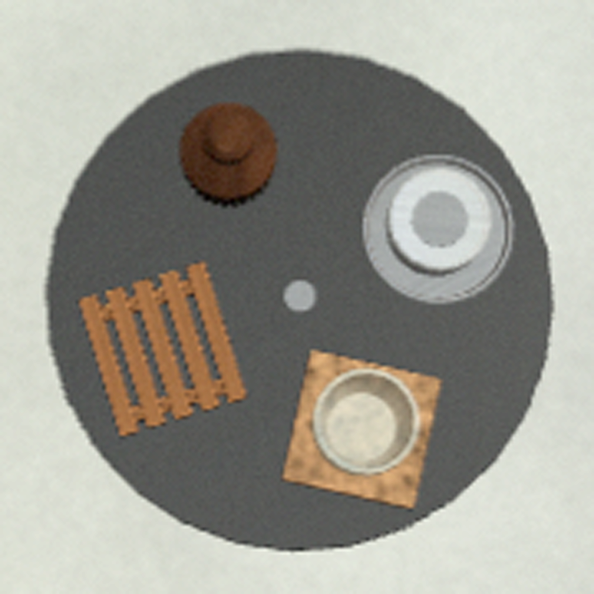

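The bowl stands centred on the coaster and the rack is bare at crop (163,349). Next the brush goes to the rack, then the small tin (double-pinched) onto the large tin's lid, whose measured centre is about (619.3,−28.6).

```bash
cat > d.py <<'E'
from h import *
b=np.array([.6657,.1047]); k=np.array([.5443,.1486]); r.set_gripper(.7,25); over(*b,.15,ang(b)); go(*b,.069,.376); r.set_gripper(0.,25)
print("grip",r.current_opening(),r.current_finger_force(),r.current_tool_pos())
go(*b,.115,.376); over(*k,.11,ang(k)); go(*k,.085,.376,.2); go(*k,.0818,.376,.05)
print("place",np.round(r.current_contact_force(),1),r.current_tool_pos(),r.current_t()); r.set_gripper(.7)
go(*k,.17,.376)
s=np.array([.5678,-.3061]); t=np.array([.6193,-.0286]); a=np.arctan2(s[1],s[0])
over(*s,.10,a); r.set_gripper(.8); go(*s,.008,.565); r.set_gripper(0.,20); print("p1",r.current_opening()); r.set_gripper(.8)
p=r.current_tool_pos(); r.move_to(list(p),best(p,a+np.pi/2)); r.set_gripper(0.,25); print("p2",r.current_opening(),r.current_tool_pos())
go(*s,.11,.565); over(*t,.10,ang(t)); go(*t,.069,.565,.2); go(*t,.0655,.565,.05)
print("place",np.round(r.current_contact_force(),1),r.current_tool_pos(),r.current_t()); r.set_gripper(.75)
go(*t,.15,.565); over(.36,-.2,.25,0); o=snap("e"); measure(o["top"]); print(r.current_t())
d=o["top"]; P=cloud(d); near=lambda x,y,R:np.hypot(P[...,0]-x,P[...,1]-y)<R
for nm,m,z in(("small",near(.619,-.03,.05)&(P[...,2]>.069),.077),("tin",near(.617,-.03,.05)&(P[...,2]>.050),.057),("bowl",near(.49,.022,.05)&(P[...,2]>.066),.078),("knob",near(.544,.149,.05)&(P[...,2]>.093),.106)):
    for c in blobs(m,60): h=onplane(d,cv2.convexHull(c).reshape(-1,2),z); q=np.array(circ(h)); q[:2]+=COR; print(nm,(q*1000).round(1))
E1=np.clip(cv2.resize(d["pixels"][90:270,245:425,::-1],(400,400),interpolation=cv2.INTER_CUBIC)*1.6,0,255)
E2=np.clip(cv2.resize(o["scene"]["pixels"][190:370,190:390,::-1],(400,400),interpolation=cv2.INTER_CUBIC)*1.6,0,255)
cv2.imwrite("pics/e.png",np.hstack([E1,E2]).astype(np.uint8))
E
python3 d.py
```

```text
grip 0.3589670214853328 24.229611319169635 [0.66675445 0.10470635 0.06214777]
place [ 0.  -0.   0.1] [0.54475479 0.1486241  0.07319188] 53.1667
p1 0.5517476873524255
p2 0.5434179512345784 [ 0.56799021 -0.30616164 -0.00331309]
place [ 0.7 -0.2  0.1] [ 0.6195156  -0.02873792  0.0543404 ] 61.2
sauc [355.0, 218.0] rect [490.7, 24.8, 50.8, 51.1, 43.3] circ [491.0, 24.7, 26.2]
sauc [382.0, 154.0] rect [618.2, -27.8, 94.4, 93.3, 88.5] circ [617.5, -28.2, 48.1]
orange [355.0, 220.0] rect [488.6, 24.9, 86.8, 85.6, 75.9] circ [489.0, 24.8, 54.6]
orange [294.0, 195.0] rect [543.3, 151.2, 92.3, 85.3, 16.1] circ [543.0, 150.5, 56.2]
tall [292.0, 192.0] rect [544.1, 152.8, 35.3, 38.5, 37.5] circ [543.8, 152.4, 19.2]
63.4667
small [621.4 -27.4  24.1]
tin [620.  -28.2  33.1]
bowl [490.3  23.8  33. ]
knob [546.2 149.1  15.9]
```

View pics/e.png

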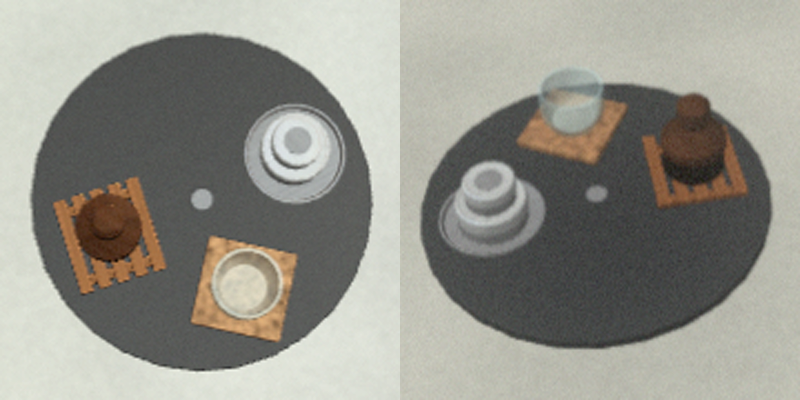

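The picture shows the two tins stacked flat in the saucer at (297,142), the bowl upright on the coaster at (246,283), and the brush upright on the rack at (108,225). By measurement everything is within about 3 mm of centre.

```bash
python3 -c "
from cell import r
print(r.hand_in(), r.current_t())"
```

```text
the job is handed in; nothing more can be done
the job is handed in; nothing more can be done
```

The job is handed in: the large tin is in the saucer with the small tin on its lid, the bowl is on the coaster and the brush on the slatted rest, all flat and within about 3 mm of centre, at about 64 s. While finding the finger height, one fingertip touch on the bench read about 40 N at the wrist, right at your 40 N pressing limit but on the fingertips.

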